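Find the forge-press button that still snaps and mark it

TASK

One of the three red buttons on the grey station still has a working snap; the other two have gone soft. Press them one after another, slowly and gently, until you feel one snap over and stay down, let go of it and leave it down; then stand the green marker upright in the middle of the pad in front of that button, and leave everything else where it is.

Things in the scene. Friction and masses are not known exactly. Their poses are not given: they have to be found in the camera images.
- station: Button station: grey steel case 170 x 300 x 50 mm, fixed to the bench at a varying place and yaw. Origin at the centre of its underside; y runs along the row of three buttons, -x is its side towards the robot, where the pads are. The three red buttons stand 90 mm apart, 35 mm to +x of the case's middle line; the pads lie 80 mm to -x of the buttons. One button, a different one each time, still has a live snap spring; the other two look the same but are soft.
- cap_1: Red round cap of button 1 (1 at the case's +y end, 2 in the middle, 3 at -y): 32 mm across, 7 mm thick, on a 18 mm steel stem. Origin at the centre of its flat top, 77 mm above the bench when up (27 mm above the case), and it moves down with the button.
- button_1 (a joint): Travel of button 1 in m: 0 up, 0.010 fully down (hard stop). A soft button resists with 0.8 N rising evenly to 2 N at the stop and springs back up when let go. The good one rises to a breakover of about 6 N at 2 to 4 mm of travel, then gives way ever more, to nothing at about 7 mm, snaps down by itself and stays down (0.010) after it is let go. Let go before that it springs back up too.
- pad_1 (a point): Marking pad of button 1: flat grey 44 mm square with a 4 mm white border, flush on the case's top, straight in front of its button on the robot's side. Point at its centre, 50 mm above the bench.
- cap_2: Red round cap of button 2 (1 at the case's +y end, 2 in the middle, 3 at -y): 32 mm across, 7 mm thick, on a 18 mm steel stem. Origin at the centre of its flat top, 77 mm above the bench when up (27 mm above the case), and it moves down with the button.
- button_2 (a joint): Travel of button 2 in m: 0 up, 0.010 fully down (hard stop). A soft button resists with 0.8 N rising evenly to 2 N at the stop and springs back up when let go. The good one rises to a breakover of about 6 N at 2 to 4 mm of travel, then gives way ever more, to nothing at about 7 mm, snaps down by itself and stays down (0.010) after it is let go. Let go before that it springs back up too.
- pad_2 (a point): Marking pad of button 2: flat grey 44 mm square with a 4 mm white border, flush on the case's top, straight in front of its button on the robot's side. Point at its centre, 50 mm above the bench.
- cap_3: Red round cap of button 3 (1 at the case's +y end, 2 in the middle, 3 at -y): 32 mm across, 7 mm thick, on a 18 mm steel stem. Origin at the centre of its flat top, 77 mm above the bench when up (27 mm above the case), and it moves down with the button.
- button_3 (a joint): Travel of button 3 in m: 0 up, 0.010 fully down (hard stop). A soft button resists with 0.8 N rising evenly to 2 N at the stop and springs back up when let go. The good one rises to a breakover of about 6 N at 2 to 4 mm of travel, then gives way ever more, to nothing at about 7 mm, snaps down by itself and stays down (0.010) after it is let go. Let go before that it springs back up too.
- pad_3 (a point): Marking pad of button 3: flat grey 44 mm square with a 4 mm white border, flush on the case's top, straight in front of its button on the robot's side. Point at its centre, 50 mm above the bench.
- green_marker: Green marker, loose, standing on the bench to the robot's right: round steel foot 38 mm across and 8 mm high, with a green round handle 24 mm across on top; 45 mm tall in all, about 90 g. Origin at the centre of its underside, z up the handle.
- blue_marker: Blue marker, the same shape as the green one; not wanted, leave it. Origin at the centre of its underside.
- socket: Steel wrench socket, 32 mm across and 40 mm tall, standing near the markers; leave it. Origin at the centre of its underside.
- hammer: Hammer lying on the bench to the robot's left, about 0.3 m long; leave it. Origin at the centre of its underside.
- wrench: Wrench lying on the bench to the robot's left; leave it. Origin at the centre of its underside.
- oil_bottle: Yellow oil bottle, 60 mm across, 150 mm tall, behind the station to the left; leave it. Origin at the centre of its underside.
- rivet_cup: Steel cup, 80 mm across, 70 mm tall, behind the station to the right; leave it. Origin at the centre of its underside.
Mind the look-alikes: they are no part of the job. Of the things shaped like the green_marker, the green one is meant.

How it is judged (in metres and radians):
On the way:
1. a button has snapped over and stays down by itself, with the robot and the marker off it (((value of joint button_1 above 0.008 m and contact force between each of the fingers, the arm, green_marker and cap_1 below 0.1 N) or (value of joint button_2 above 0.008 m and contact force between each of the fingers, the arm, green_marker and cap_2 below 0.1 N) or (value of joint button_3 above 0.008 m and contact force between each of the fingers, the arm, green_marker and cap_3 below 0.1 N))), for 0.3 s.
At the end, for the whole second after the job is handed in: The snapped button is still down (more than 8 mm of its 10 mm) and the green marker stands at rest and upright (within 0.1 rad) on the pad in front of that same button, its centre within 15 mm of the pad's centre and its foot flat on the case (within 4 mm) (((value of joint button_1 above 0.008 m and horizontal distance between green_marker and pad_1 below 0.015 m and z of green_marker in the frame of pad_1 between -0.004 and 0.004 m) or (value of joint button_2 above 0.008 m and horizontal distance between green_marker and pad_2 below 0.015 m and z of green_marker in the frame of pad_2 between -0.004 and 0.004 m) or (value of joint button_3 above 0.008 m and horizontal distance between green_marker and pad_3 below 0.015 m and z of green_marker in the frame of pad_3 between -0.004 and 0.004 m)) and angle between green_marker's own z axis and vertical below 0.1 rad and linear speed of green_marker below 0.02 m/s); the robot touches nothing.
It fails at once if a button pressed by the robot with more than 25 N (contact force between any of the fingers, the arm, green_marker and cap_1 above 25 N or contact force between any of the fingers, the arm, green_marker and cap_2 above 25 N or contact force between any of the fingers, the arm, green_marker and cap_3 above 25 N).
It fails at once if another loose thing (blue marker, socket, hammer, wrench, bottle or cup) moved by more than 30 mm (distance of any of blue_marker, socket, hammer, wrench, oil_bottle, rivet_cup from where it was at the start of the episode above 0.03 m).
It also fails if it takes over 64 s, if anything falls off the work surface, if the arm or the gripper's body presses on something with over 40 N, if the wrist force passes 120 N, or if a joint passes its speed limit or range.

ROBOT

A 6-joint arm with a two-finger parallel gripper is mounted at the origin on the work surface. World frame = base frame: x ahead of the robot, y to its left, z up, the work surface at z = 0. Lengths are in m, angles in degrees, forces in N, time in s.
With the tool pointing down it reaches from about 0.4 to 0.825 m from the base axis. Payload 7 kg.
Tool frame: the origin (TCP) lies midway between the tips of the shut fingers; the grasp point (between the pads) lies r.grip_depth behind it (r.grip_depth is the distance from the TCP to the grasp point, in m); z points along the fingers, y is the direction in which the jaws open and shut (so a half turn about z gives the same grasp; the last joint's range is limited). The gripper opens to 88 mm and grips with 3 to 60 N. Pads are 19 mm wide; open, the fingers measure 130 mm over their backs; the gripper's body (78 mm by 193 mm) begins 47 mm behind the grasp point.
Start: joints at [-53.451, 20.546, 0.682, 0, -70.136, -16.507], TCP at [0.231, -0.634, 0.227] pointing down, gripper open.
Joint ranges: [-176.03, 176.03], [-82.01, 121.73], [-58.28, 71.71], [-173.87, 95.51], [-174.79, -0.11], [-173.66, 173.66]. Speed limits (degrees/s): [136.94, 136.94, 172.46, 180, 180, 180].

INTERFACE

Orientations are given as [roll, pitch, yaw] about the fixed x, y, z axes, in that order (R = Rz(yaw) Ry(pitch) Rx(roll)).
In Python, from plant import r, imaging, close_job gives the robot as it stands.
- The arm moves only by the tool step_arm, never from a script. Its argument "commands" is a list of rows, each a list of 2 entries, a list of its own where there are three numbers: the shift along the tool's x, y, z in mm, then the turn about the tool's z in degrees. In form: [[[x, y, z], twist], ...]. A call has 1 to 20 rows; each row shifts and turns the commanded pose from where the row before left it, along the tool's axes as they then stand; what a row does not reach is not made up. A row lasts 1/8 s, in which the tool goes at most 62.5 mm and 10.7 degrees, less where a joint would pass 70% of its speed; a pose out of reach is approached as far as the arm can. A call with a gripper value outside its range is refused whole. "gripper" is the closure, from 0 (fully open) to 1 (shut), set as the call begins (left out, the last holds). The fingers move at their own pace and stop on an object; "grip_force" is the grip in N (left out, the last holds). Time passes only in rows, so rows that do not move let the fingers close. It gives the time, the measured TCP pose, the force and the opening at its end, in the units of the state.
- r.get_state(): the state, without advancing time (a new reading comes with each control period).
- imaging.capture(name): name is "side" or "top" or "wrist"; returns a dict with "img" (480x640x3 uint8, red, green, blue), "z_map" (480x640 float32, m along the optical axis (not along the pixel's ray), 0 where there is no reading), "vfov" (degrees; the focal length in pixels is half the picture's height over the tangent of half this angle, whatever the lens; pixels are square), "cx", "cy" (the principal point, pixels), "D" ([k1, k2, p1, p2, k3] as OpenCV has them; the pictures are not rectified), "extrinsics" (4x4, takes a point from camera to world coordinates); the wrist camera has in their place "T_tool_cam" (4x4, takes a point from camera to tool coordinates, whose origin is the TCP and whose axes are the flange's). Camera axes: x right, y down, z forward; pixel columns grow to the right and rows downward; lengths in m; the calibration is good to about 2 mm. A picture is of the moment at which its call begins: read the wrist's pose just before it.
- close_job(): hands the job in, once; it reports no verdict.
The state is a dict: "time_s": time; "joints": joint angles; "qd": joint speeds; "joint_torque": joint torques, N m; "tcp_pos": TCP position; "eef_rot": TCP orientation; "contact_force": force on the tool from outside, world axes, zero at the start; "moment": the same for the moment, N m; "gripper_width": finger opening in m.
Only numpy, scipy, OpenCV 4.12 (cv2) and the standard library are available. Lean on these libraries where they do the work, as an engineer would, in place of code of your own. Each camera call takes 0.05 s, during which the arm holds its last target.

## Working session

There is one attempt and no reset: what is moved stays moved. The work goes in short steps, Python scripts to look and compute and a tool call to move; the robot and the scene stay as the last step left them, time stands still between calls to the robot, and variables do not carry over. Pictures are saved under pics/ and viewed, and the job is handed in when it is done.

Besides the shell and the picture viewer there is one more tool, called in YAML: its name, and indented under it one key for each argument. step_arm: Moves the arm, as the interface text tells. Its arguments: {"type":"object","properties":{"commands":{"type":"array","items":{"type":"array"}},"gripper":{"type":"number"},"grip_force":{"type":"number"}},"required":["commands"]}

```bash
mkdir -p pics; ls
cat > h.py <<'E'
import numpy as np, cv2
from plant import r, imaging, close_job
def cap(n):
    c=imaging.capture(n); return c
def save(c,f): cv2.imwrite('pics/'+f,c['img'][:,:,::-1])
def K(c):
    f=240/np.tan(np.radians(c['vfov']/2)); return np.array([[f,0,c['cx']],[0,f,c['cy']],[0,0,1.]])
def ray(c,uv): 
    return np.r_[cv2.undistortPoints(np.array([[uv]],float),K(c),np.array(c['D'],float))[0,0],1.]
def T(c,pose=None):
    if 'extrinsics' in c: return np.array(c['extrinsics'])
    from scipy.spatial.transform import Rotation as R
    M=np.eye(4); M[:3,:3]=R.from_euler('xyz',pose['eef_rot'],degrees=True).as_matrix(); M[:3,3]=pose['tcp_pos']
    return M@np.array(c['T_tool_cam'])
def onz(c,uv,z,pose=None):
    M=T(c,pose); d=M[:3,:3]@ray(c,uv); o=M[:3,3]; return o+d*(z-o[2])/d[2]
def dep(c,uv,pose=None):
    u,v=map(int,np.round(uv)); z=c['z_map'][v-1:v+2,u-1:u+2]; z=np.median(z[z>0]) if (z>0).any() else np.nan
    M=T(c,pose); return M[:3,:3]@(ray(c,uv)*z)+M[:3,3]
E
python3 - <<'E'
from h import *
import pickle
s=r.get_state(); print(s, r.grip_depth)
d={'s':s}
for n in ['side','top','wrist']:
    c=cap(n); save(c,n+'0.png'); d[n]=c; print(n,c['vfov'],c['D'], np.round(T(c,s),3).tolist())
pickle.dump(d,open('d0.pkl','wb'))
E
```

```text
pics
{'time_s': 0.0, 'joints': array([-5.34511817e+01,  2.05898780e+01,  6.30261389e-01, -2.08177513e-02,
       -7.01375063e+01, -1.65067192e+01]), 'qd': array([-0.05591599, -0.07009248,  0.08366714, -0.11309325,  0.05528148,
        0.06105432]), 'joint_torque': array([ 8.84177389e-04, -5.82721925e+01,  2.93060660e+01,  6.99704200e+00,
        7.00753473e-03, -1.58020171e-04]), 'tcp_pos': array([ 0.23111039, -0.63363314,  0.22561142]), 'eef_rot': array([ 1.79901319e+02, -8.83479030e-03, -1.59964983e+02]), 'contact_force': array([ 0.36507476,  0.09727778, -0.32217383]), 'moment': array([0.04897828, 0.03057052, 0.01820211]), 'gripper_width': 0.08794952341520071} 0.0188
side 50.47723505787798 [0.02500073 0.         0.         0.         0.        ] [[0.997, -0.041, 0.068, 0.488], [-0.077, -0.716, 0.694, -0.827], [0.021, -0.697, -0.717, 0.962], [0.0, 0.0, 0.0, 1.0]]
top 47.96512014519296 [-0.15527202  0.          0.          0.          0.        ] [[-0.068, -0.972, 0.225, 0.295], [-0.998, 0.067, -0.011, 0.045], [-0.005, -0.225, -0.974, 1.334], [0.0, 0.0, 0.0, 1.0]]
wrist 68.40935689104133 [-0.06927495  0.          0.          0.          0.        ] [[-0.343, 0.904, 0.255, 0.162], [0.94, 0.329, 0.094, -0.659], [0.001, 0.272, -0.962, 0.384], [0.0, 0.0, 0.0, 1.0]]
```

View pics/side0.png

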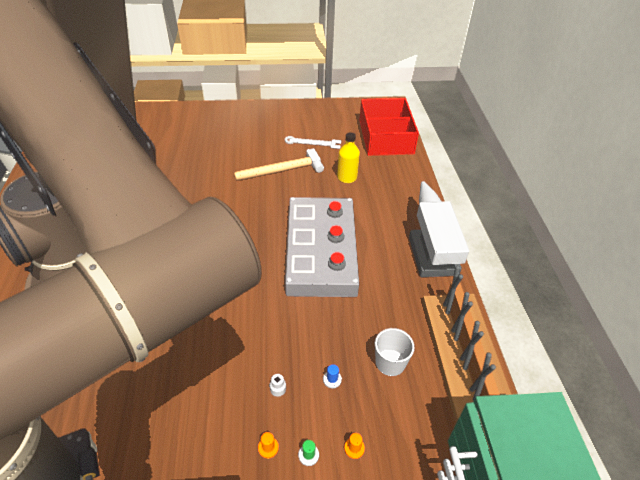

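View pics/top0.png

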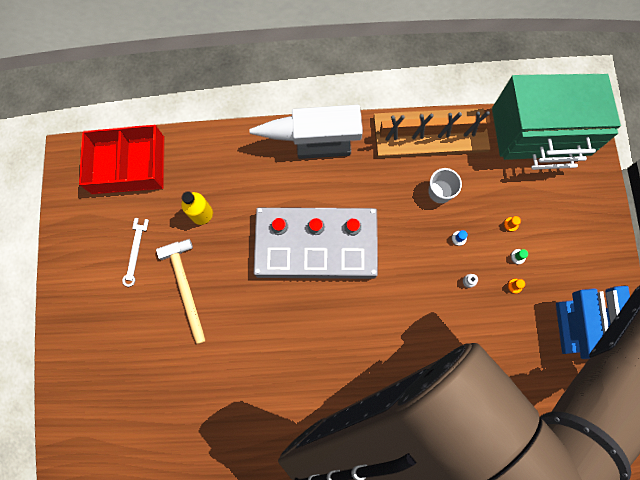

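View pics/wrist0.png

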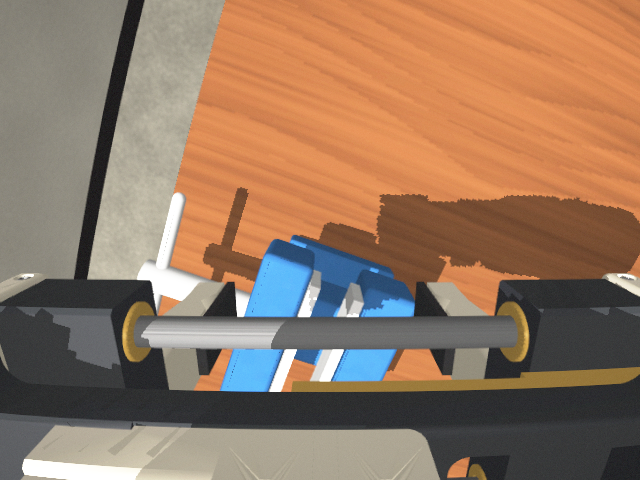

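Side view: the station's buttons are at about (335,209), (336,233) and (337,261), with the pads to their left. The marker candidates are green at (309,452), blue at (332,375), and orange pegs at (268,445) and (355,445). Only the (309,452) one has a green handle on a steel foot. I'll enlarge to confirm and then measure.

Run:
```python
import pickle
from h import *
d=pickle.load(open('d0.pkl','rb'))
a=d['top']['img'][195:315,420:560]; b=d['side']['img'][360:480,240:380]; 
e=d['top']['img'][195:295,240:390]; f=d['side']['img'][190:300,275:365]
up=lambda x,w,h:cv2.resize(x,(w,h),interpolation=cv2.INTER_CUBIC)
im=np.vstack([np.hstack([up(a,350,300),up(b,350,300)]),np.hstack([up(e,430,287),up(f,270,287)])])
cv2.imwrite('pics/crop0.png',im[:,:,::-1])
```

```text
(no output)
```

View pics/crop0.png

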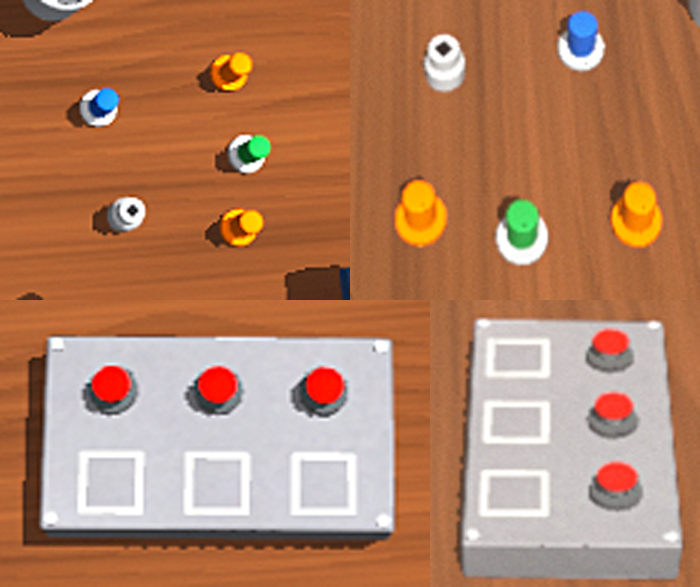

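The crop confirms it: the green handle on a white/steel foot stands between two all-orange pegs, and the blue marker and socket are separate. Now measuring.

Run:
```python
import pickle
from h import *
d=pickle.load(open('d0.pkl','rb'))
np.set_printoptions(precision=4,suppress=True)
def blobs(c,m,box):
    x0,y0,x1,y1=box; k=np.zeros(m.shape,np.uint8); k[y0:y1,x0:x1]=m[y0:y1,x0:x1]
    n,_,st,ce=cv2.connectedComponentsWithStats(k); return [(tuple(ce[i]),st[i,4]) for i in range(1,n) if st[i,4]>12]
for n,box,gb in [('top',(250,200,385,285),(440,200,560,310)),('side',(280,190,365,300),(250,360,380,480))]:
    c=d[n]; h=cv2.cvtColor(c['img'],cv2.COLOR_RGB2HSV); H,S,V=h[...,0],h[...,1],h[...,2]
    red=((H<5)|(H>174))&(S>200)&(V>(225 if n=='top' else 225))
    for p,a in blobs(c,red,box): print(n,'cap',np.array(p),a,onz(c,p,.077),dep(c,p))
    for name,m in [('green',(abs(H.astype(int)-68)<15)&(S>130)),('orange',(abs(H.astype(int)-19)<4)&(S>200)&(V>200)),('blue',(abs(H.astype(int)-108)<12)&(S>150))]:
        for p,a in blobs(c,m,gb): print(n,name,np.array(p),a,dep(c,p),onz(c,p,.04))
c=d['top']
print('green top',onz(c,(524,253.8),.045),dep(c,(524,254)),'foot',onz(c,(519,257),.006))
c=d['side']; print('green top',onz(c,(308.4,442.8),.045),dep(c,(308.4,442.8)),'foot',onz(c,(308.8,454),.008))
# pads by hand
c=d['top']
for p in [(111,483),(217,483),(324,484)]:
    uv=(240+p[0]/2.867,195+(p[1]-300)/2.87); print('pad top',uv,onz(c,uv,.05),dep(c,uv))
c=d['side']
for p in [(518,358),(517,422),(515,493)]:
    uv=(275+(p[0]-430)/3,190+(p[1]-300)/2.609); print('pad side',uv,onz(c,uv,.05),dep(c,uv))
```

```text
top cap [278.2131 223.7705] 122 [0.6259 0.1435 0.077 ] [0.626  0.1435 0.0765]
top cap [315.368 224.08 ] 125 [0.6189 0.0542 0.077 ] [0.6198 0.0542 0.0737]
top cap [352.719 224.405] 121 [ 0.6119 -0.0354  0.077 ] [ 0.6121 -0.0354  0.0764]
top green [521.1915 254.5426] 94 [ 0.5152 -0.4507  0.0431] [ 0.5157 -0.4519  0.04  ]
top blue [460.9222 235.8   ] 90 [ 0.5729 -0.303   0.0446] [ 0.5739 -0.3043  0.04  ]
top blue [557.8 305.6] 25 [ 0.3827 -0.5376  0.019 ] [ 0.3813 -0.5283  0.04  ]
side cap [334.7164 205.5373] 67 [0.6284 0.1403 0.077 ] [0.6282 0.1386 0.0785]
side cap [335.8228 230.3038] 79 [0.6219 0.0501 0.077 ] [0.6219 0.0501 0.077 ]
side cap [336.7159 257.3409] 88 [ 0.6147 -0.0389  0.077 ] [ 0.6147 -0.0391  0.0772]
side green [308.383  448.8245] 188 [ 0.5204 -0.4641  0.046 ] [ 0.5207 -0.4618  0.04  ]
side orange [267.7764 445.4348] 322 [ 0.4483 -0.4519  0.043 ] [ 0.4482 -0.4506  0.04  ]
side orange [355.0222 445.9889] 270 [ 0.6047 -0.463   0.0415] [ 0.6049 -0.4625  0.04  ]
side blue [332.4615 372.8846] 156 [ 0.5783 -0.3178  0.045 ] [ 0.5788 -0.315   0.04  ]
green top [ 0.5162 -0.4575  0.045 ] [ 0.5158 -0.4577  0.0443] foot [ 0.5156 -0.4581  0.006 ]
green top [ 0.5212 -0.4531  0.045 ] [ 0.5212 -0.4528  0.0443] foot [ 0.522  -0.4585  0.008 ]
pad top (278.7164283222881, 258.7630662020906) [0.5454 0.1486 0.05  ] [0.5455 0.1486 0.0497]
pad top (315.6888733868155, 258.7630662020906) [0.5393 0.0591 0.05  ] [0.5398 0.0591 0.0473]
pad top (353.01011510289504, 259.1114982578397) [ 0.5323 -0.031   0.05  ] [ 0.5325 -0.0311  0.0485]
pad side (304.3333333333333, 212.2307397470295) [0.5504 0.1482 0.05  ] [0.5503 0.1474 0.0508]
pad side (304.0, 236.7612111920276) [0.5441 0.0587 0.05  ] [0.544  0.0561 0.0526]
pad side (303.3333333333333, 263.97470295132234) [ 0.5371 -0.0313  0.05  ] [ 0.537  -0.033   0.0519]
```

step_arm:
  commands:
    - [[0,0,0],10]
    - [[0,0,0],10]
    - [[-10,15,0],0]
    - [[-22,35,0],0]
    - [[-32,50,0],0]
    - [[-32,50,0],0]
    - [[-32,50,0],0]
    - [[-32,50,0],0]
    - [[-32,50,0],0]
    - [[-32,50,0],0]
    - [[-32,50,0],0]
    - [[-32,50,0],0]
    - [[-32,50,0],0]
    - [[-32,50,0],0]
    - [[-22,35,0],0]
    - [[-8,12,0],0]
    - [[0,0,0],0]
    - [[0,0,0],0]
  gripper: 1
  grip_force: 10

```text
time_s: 2.4
tcp_pos: [0.6122, -0.0374, 0.2266]
eef_rot: [-180.0, -0.0, -179.9]
contact_force: [-0.8, -0.5, -0.2]
gripper_width: 0.0006
```

Run:
```python
import pickle
from h import *
s=r.get_state(); print(s)
d={'s':s}
for n in ['top','wrist']:
    c=cap(n); save(c,n+'1.png'); d[n]=c
pickle.dump(d,open('d1.pkl','wb'))
```

```text
{'time_s': 2.4, 'joints': array([ 1.47232611e+01,  1.47983014e+01, -7.48365680e+00, -5.86808004e-04,
       -6.77320739e+01, -1.04656486e+02]), 'qd': array([-0.60843132, -0.3274008 ,  0.04798449,  0.04221954, -0.03366041,
       -0.21969375]), 'joint_torque': array([ 6.39812909e-01, -4.92501426e+01,  2.88517481e+01,  6.80503204e+00,
       -6.50907727e-02,  1.25350585e-02]), 'tcp_pos': array([ 0.6121652 , -0.03744373,  0.2266219 ]), 'eef_rot': array([-1.79996975e+02, -1.37129550e-02, -1.79933448e+02]), 'contact_force': array([-0.84458505, -0.46004291, -0.21212197]), 'moment': array([-0.06754249, -0.00146044,  0.02481706]), 'gripper_width': 0.0005949258061292711}
```

View pics/wrist1.png

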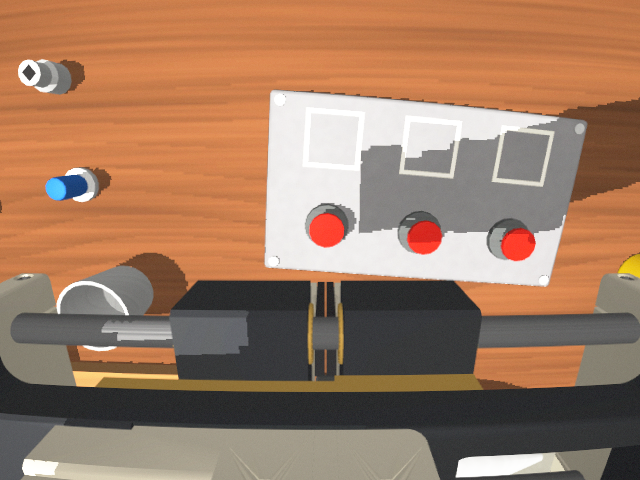

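The wrist picture shows the caps at about (326,230), (424,238) and (518,244), in the order 3, 2, 1, with the pads above them at (333,139), (431,148) and (524,156).

Run:
```python
import pickle
from h import *
np.set_printoptions(precision=4,suppress=True)
d=pickle.load(open('d1.pkl','rb')); s=d['s']; c=d['wrist']
h=cv2.cvtColor(c['img'],cv2.COLOR_RGB2HSV); H,S,V=[h[...,i].astype(int) for i in range(3)]
m=(((H<5)|(H>174))&(S>180)).astype(np.uint8); m[280:]=0
n,_,st,ce=cv2.connectedComponentsWithStats(m)
for i in range(1,n):
    if st[i,4]>200: print(ce[i],st[i,4],onz(c,ce[i],.077,s),dep(c,ce[i],s))
for p in [(333,139),(431,148),(523.5,156)]: print('pad',onz(c,p,.05,s),dep(c,p,s))
```

```text
[326.3757 229.5931] 897 [ 0.6123 -0.0364  0.077 ] [ 0.6123 -0.0364  0.0771]
[424.169  236.7851] 870 [0.6188 0.0522 0.077 ] [0.6188 0.0521 0.0773]
[517.6991 244.0201] 844 [0.6256 0.1409 0.077 ] [0.6255 0.1408 0.0772]
pad [ 0.5335 -0.0305  0.05  ] [ 0.5335 -0.0305  0.051 ]
pad [0.5409 0.0603 0.05  ] [0.5409 0.0601 0.0508]
pad [0.5467 0.1499 0.05  ] [0.5467 0.1496 0.0506]
```

step_arm:
  commands:
    - [[0,0,12],0]
    - [[0,0,22],0]
    - [[0,0,26],0]
    - [[0,0,26],0]
    - [[0,0,24],0]
    - [[0,0,18],0]
    - [[0,0,10],0]
    - [[0,0,4],0]
    - [[0,0,0],0]
    - [[0,0,0],0]

```text
time_s: 3.75
tcp_pos: [0.6133, -0.0368, 0.0853]
eef_rot: [180.0, 0.1, -180.0]
contact_force: [0.7, 0.1, -0.8]
gripper_width: 0.0008
```

step_arm:
  commands:
    - [[0,0,2],0]
    - [[0,0,2],0]
    - [[0,0,1],0]
    - [[0,0,1],0]
    - [[0,0,1],0]
    - [[0,0,1],0]
    - [[0,0,0],0]
    - [[0,0,0],0]

```text
time_s: 4.75
tcp_pos: [0.6129, -0.0368, 0.0766]
eef_rot: [180.0, 0.0, -180.0]
contact_force: [-1.0, 0.4, 0.6]
gripper_width: 0.001
```

step_arm:
  commands:
    - [[0,0,1],0]
    - [[0,0,1],0]
    - [[0,0,0],0]
    - [[0,0,0],0]

```text
time_s: 5.25
tcp_pos: [0.6129, -0.0368, 0.0746]
eef_rot: [180.0, 0.0, -180.0]
contact_force: [-0.9, -0.1, 1.8]
gripper_width: 0.0005
```

step_arm:
  commands:
    - [[0,0,1],0]
    - [[0,0,0],0]
    - [[0,0,0],0]

```text
time_s: 5.62
tcp_pos: [0.6129, -0.0368, 0.0736]
eef_rot: [180.0, 0.0, -180.0]
contact_force: [-0.9, 0.9, 0.7]
gripper_width: 0.0006
```

step_arm:
  commands:
    - [[0,0,1],0]
    - [[0,0,0],0]
    - [[0,0,0],0]

```text
time_s: 6.0
tcp_pos: [0.6129, -0.0368, 0.0726]
eef_rot: [-180.0, 0.0, -180.0]
contact_force: [0.6, 0.6, 1.0]
gripper_width: 0.0003
```

step_arm:
  commands:
    - [[0,0,1],0]
    - [[0,0,0],0]
    - [[0,0,0],0]

```text
time_s: 6.38
tcp_pos: [0.6129, -0.0368, 0.0716]
eef_rot: [180.0, 0.0, -180.0]
contact_force: [0.3, 0.4, 0.9]
gripper_width: 0.0006
```

step_arm:
  commands:
    - [[0,0,1],0]
    - [[0,0,0],0]
    - [[0,0,0],0]

```text
time_s: 6.75
tcp_pos: [0.6129, -0.0368, 0.0706]
eef_rot: [-180.0, 0.0, -180.0]
contact_force: [0.1, -0.5, 1.2]
gripper_width: 0.0004
```

step_arm:
  commands:
    - [[0,0,1],0]
    - [[0,0,1],0]
    - [[0,0,0],0]
    - [[0,0,0],0]

```text
time_s: 7.25
tcp_pos: [0.6129, -0.0368, 0.0686]
eef_rot: [-180.0, 0.0, -180.0]
contact_force: [0.3, -0.9, 1.8]
gripper_width: 0.0009
```

Button 3 is soft: about 1 to 1.8 N all the way to 8 mm with no breakover. Moving to button 2.

step_arm:
  commands:
    - [[0,0,-10],0]
    - [[0,0,-15],0]
    - [[0,0,-10],0]
    - [[-2,24,0],0]
    - [[-2,40,0],0]
    - [[-2,25,0],0]
    - [[0,0,8],0]
    - [[0,0,10],0]
    - [[0,0,6],0]
    - [[0,0,2],0]
    - [[0,0,0],0]
    - [[0,0,0],0]

```text
time_s: 8.75
tcp_pos: [0.619, 0.052, 0.0778]
eef_rot: [180.0, 0.0, -180.0]
contact_force: [-0.5, 0.4, -0.2]
gripper_width: 0.0005
```

step_arm:
  commands:
    - [[0,0,1],0]
    - [[0,0,1],0]
    - [[0,0,0],0]
    - [[0,0,0],0]

```text
time_s: 9.25
tcp_pos: [0.6189, 0.0522, 0.0757]
eef_rot: [180.0, 0.0, -180.0]
contact_force: [-0.6, -0.2, 2.1]
gripper_width: 0.0005
```

step_arm:
  commands:
    - [[0,0,1],0]
    - [[0,0,0],0]
    - [[0,0,0],0]

```text
time_s: 9.62
tcp_pos: [0.6188, 0.0522, 0.0746]
eef_rot: [180.0, 0.0, -180.0]
contact_force: [0.6, 1.1, 1.0]
gripper_width: 0.0004
```

step_arm:
  commands:
    - [[0,0,1],0]
    - [[0,0,0],0]
    - [[0,0,0],0]

```text
time_s: 10.0
tcp_pos: [0.6188, 0.0522, 0.0735]
eef_rot: [180.0, -0.0, -180.0]
contact_force: [0.5, 0.0, -0.1]
gripper_width: 0.0006
```

step_arm:
  commands:
    - [[0,0,1],0]
    - [[0,0,0],0]
    - [[0,0,0],0]

```text
time_s: 10.38
tcp_pos: [0.6188, 0.0522, 0.0726]
eef_rot: [180.0, -0.0, -180.0]
contact_force: [0.3, 0.8, 0.4]
gripper_width: 0.0001
```

step_arm:
  commands:
    - [[0,0,2],0]
    - [[0,0,2],0]
    - [[0,0,0],0]
    - [[0,0,0],0]

```text
time_s: 10.88
tcp_pos: [0.6188, 0.0522, 0.0685]
eef_rot: [-180.0, -0.0, -180.0]
contact_force: [-0.7, 0.8, 2.4]
gripper_width: 0.0006
```

Button 2 is soft too: 0 to 2.4 N, steady, with no breakover. Moving to button 1.

step_arm:
  commands:
    - [[0,0,-10],0]
    - [[0,0,-15],0]
    - [[0,0,-10],0]
    - [[-2,24,0],0]
    - [[-3,40,0],0]
    - [[-2,25,0],0]
    - [[0,0,8],0]
    - [[0,0,10],0]
    - [[0,0,6],0]
    - [[0,0,2],0]
    - [[0,0,0],0]
    - [[0,0,0],0]

```text
time_s: 12.38
tcp_pos: [0.6261, 0.1411, 0.0779]
eef_rot: [180.0, 0.0, -180.0]
contact_force: [0.3, 0.6, -0.7]
gripper_width: 0.0002
```

step_arm:
  commands:
    - [[0,0,1],0]
    - [[0,0,1],0]
    - [[0,0,0],0]
    - [[0,0,0],0]

```text
time_s: 12.88
tcp_pos: [0.6261, 0.1412, 0.076]
eef_rot: [180.0, 0.0, -179.9]
contact_force: [0.5, -0.4, 4.1]
gripper_width: 0.0009
```

step_arm:
  commands:
    - [[0,0,1],0]
    - [[0,0,0],0]
    - [[0,0,0],0]

```text
time_s: 13.25
tcp_pos: [0.626, 0.1412, 0.0749]
eef_rot: [180.0, 0.0, -179.9]
contact_force: [-0.6, -0.2, 6.3]
gripper_width: 0.0006
```

step_arm:
  commands:
    - [[0,0,1],0]
    - [[0,0,0],0]
    - [[0,0,0],0]

```text
time_s: 13.62
tcp_pos: [0.626, 0.1412, 0.0739]
eef_rot: [180.0, 0.0, -179.9]
contact_force: [-0.5, -1.2, 4.0]
gripper_width: 0.0006
```

step_arm:
  commands:
    - [[0,0,1],0]
    - [[0,0,0],0]
    - [[0,0,0],0]

```text
time_s: 14.0
tcp_pos: [0.626, 0.1413, 0.0728]
eef_rot: [180.0, 0.0, -180.0]
contact_force: [0.5, -0.9, 4.4]
gripper_width: 0.0006
```

Button 1 is the live one: it broke over at about 6 N and is giving way.

step_arm:
  commands:
    - [[0,0,1],0]
    - [[0,0,1],0]
    - [[0,0,1],0]
    - [[0,0,0],0]
    - [[0,0,0],0]

```text
time_s: 14.62
tcp_pos: [0.6254, 0.1411, 0.0692]
eef_rot: [-180.0, -0.0, -180.0]
contact_force: [-0.6, 0.3, 0.0]
gripper_width: 0.0003
```

step_arm:
  commands:
    - [[0,0,1],0]
    - [[0,0,0],0]
    - [[0,0,0],0]
    - [[0,0,0],0]

```text
time_s: 15.12
tcp_pos: [0.6258, 0.1412, 0.0686]
eef_rot: [180.0, 0.0, -180.0]
contact_force: [0.3, -1.2, 0.5]
gripper_width: 0.0005
```

step_arm:
  commands:
    - [[0,0,-10],0]
    - [[0,0,-25],0]
    - [[0,0,-35],0]
    - [[0,-5,-30],0]
    - [[4,-25,-20],0]
    - [[8,-46,0],0]
    - [[9,-52,0],0]
    - [[9,-52,0],0]
    - [[9,-52,0],0]
    - [[9,-52,0],0]
    - [[9,-52,0],0]
    - [[9,-52,0],0]
    - [[9,-52,0],0]
    - [[9,-52,0],0]
    - [[9,-52,0],0]
    - [[9,-35,0],0]
    - [[5,-19,0],0]
    - [[0,0,0],0]
    - [[0,0,0],0]
  gripper: 0

```text
time_s: 17.5
tcp_pos: [0.5191, -0.4563, 0.1887]
eef_rot: [180.0, 0.0, -179.9]
contact_force: [0.1, 0.9, 1.2]
gripper_width: 0.0876
```

Run:
```python
import pickle
from h import *
np.set_printoptions(precision=4,suppress=True)
s=r.get_state(); print(s['tcp_pos'],s['eef_rot'],s['joints'],s['time_s'])
d={'s':s}
for n in ['top','wrist','side']:
    c=cap(n); save(c,n+'2.png'); d[n]=c
pickle.dump(d,open('d2.pkl','wb'))
c=d['wrist']; h=cv2.cvtColor(c['img'],cv2.COLOR_RGB2HSV); H,S,V=[h[...,i].astype(int) for i in range(3)]
m=((abs(H-68)<18)&(S>110)).astype(np.uint8)
n,_,st,ce=cv2.connectedComponentsWithStats(m)
for i in range(1,n):
    if st[i,4]>100: print(ce[i],st[i])
t=d['top']; t2=t['img'][195:295,240:390]; w=c['img']
cv2.imwrite('pics/st2.png',np.vstack([cv2.resize(t2,(600,400)[:2],interpolation=cv2.INTER_CUBIC)])[:,:,::-1])
h=cv2.cvtColor(t['img'],cv2.COLOR_RGB2HSV); H,S,V=[h[...,i].astype(int) for i in range(3)]
for p in [(278,224),(315,224),(353,224)]: print('cap z',dep(t,p))
```

```text
[ 0.5191 -0.4563  0.1887] [ 179.9849    0.0008 -179.9499] [-25.2155  23.371   -0.048   -0.0153 -66.5867 -64.7283] 17.5
[323.0754 227.1256] [311 212  25  31 637]
cap z [0.6281 0.1449 0.0667]
cap z [0.6194 0.0551 0.0759]
cap z [ 0.6131 -0.0362  0.076 ]
```

View pics/wrist2.png

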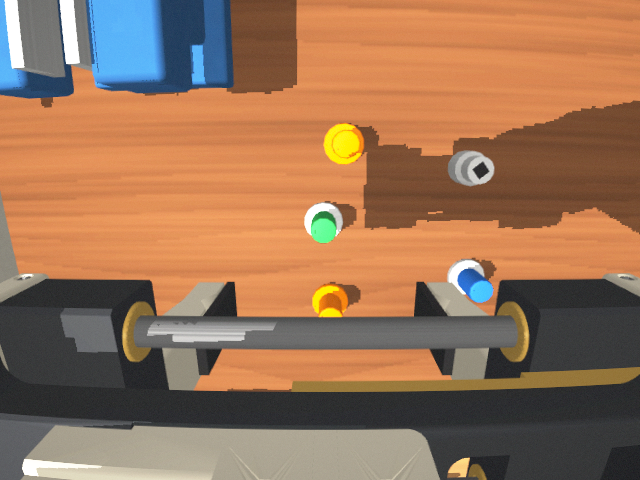

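View pics/st2.png

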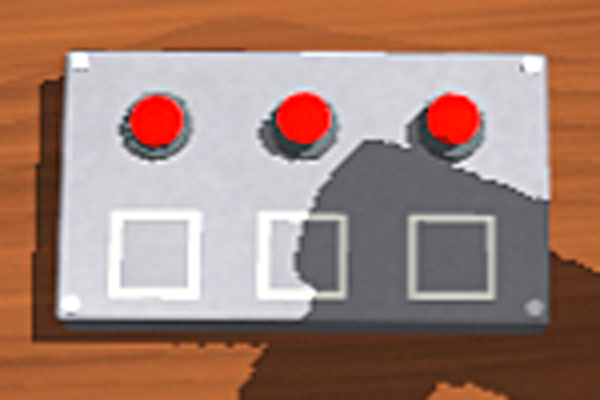

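Cap 1 now reads z = 66.7 mm and the others 76 mm, so it snapped and stayed down. In the wrist picture the green top is at about (323,232) and its foot centre at (323,221).

Run:
```python
import pickle
from h import *
np.set_printoptions(precision=4,suppress=True)
d=pickle.load(open('d2.pkl','rb')); s=d['s']; c=d['wrist']
print(onz(c,(323.2,232.5),.045,s),dep(c,(323.2,233),s),onz(c,(323,221),.008,s))
cv2.imwrite('pics/g2.png',cv2.resize(c['img'][190:260,280:370],(720,560),interpolation=cv2.INTER_CUBIC)[:,:,::-1])
```

```text
[ 0.5205 -0.4581  0.045 ] [ 0.5209 -0.4581  0.0449] [ 0.5181 -0.4585  0.008 ]
```

View pics/g2.png

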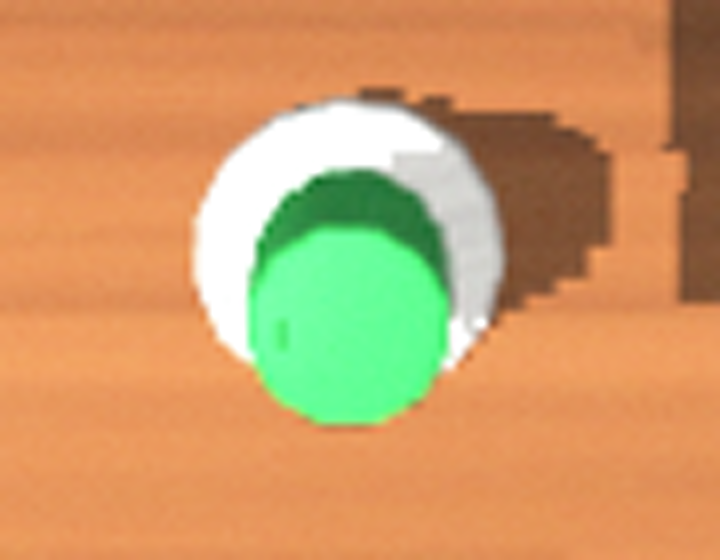

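step_arm:
  commands:
    - [[0,-2,15],0]
    - [[0,0,30],0]
    - [[0,0,35],0]
    - [[0,0,35],0]
    - [[0,0,30],0]
    - [[0,0,18],0]
    - [[0,0,9],0]
    - [[0,0,4],0]
    - [[0,0,0],0]
    - [[0,0,0],0]

```text
time_s: 18.9
tcp_pos: [0.5197, -0.4592, 0.0136]
eef_rot: [-180.0, 0.1, -180.0]
contact_force: [-0.2, 0.3, 0.8]
gripper_width: 0.0877
```

step_arm:
  commands:
    - [[0,0,0],0]
    - [[0,0,0],0]
    - [[0,0,0],0]
    - [[0,0,0],0]
    - [[0,0,0],0]
    - [[0,0,0],0]
    - [[0,0,0],0]
    - [[0,0,0],0]
  gripper: 1
  grip_force: 15

```text
time_s: 19.9
tcp_pos: [0.5191, -0.4589, 0.0125]
eef_rot: [180.0, -0.0, -180.0]
contact_force: [0.3, 0.2, -1.1]
gripper_width: 0.0234
```

step_arm:
  commands:
    - [[0,0,-5],0]
    - [[0,0,-15],0]
    - [[0,0,-30],0]
    - [[0,0,-35],0]
    - [[0,8,-25],0]
    - [[0,25,-10],0]
    - [[-2,45,0],0]
    - [[-3,50,0],0]
    - [[-3,50,0],0]
    - [[-3,50,0],0]
    - [[-3,50,0],0]
    - [[-3,50,0],0]
    - [[-3,50,0],0]
    - [[-3,50,0],0]
    - [[-3,50,0],0]
    - [[-3,50,0],0]
    - [[-3,40,0],0]
    - [[0,25,0],0]
    - [[0,15,0],0]
    - [[0,0,0],0]

```text
time_s: 22.4
tcp_pos: [0.5502, 0.1499, 0.1326]
eef_rot: [-180.0, -0.0, -179.9]
contact_force: [0.7, 0.7, -2.2]
gripper_width: 0.0236
```

step_arm:
  commands:
    - [[0,0,0],0]
    - [[0,0,0],0]

```text
time_s: 22.65
tcp_pos: [0.5506, 0.1483, 0.1326]
eef_rot: [-180.0, -0.0, 180.0]
contact_force: [-0.6, -0.2, -1.2]
gripper_width: 0.0235
```

Run:
```python
import pickle
from h import *
s=r.get_state(); print(s['tcp_pos'],s['eef_rot'],s['gripper_width'],s['time_s'])
d={'s':s}
for n in ['top','wrist','side']:
    c=cap(n); save(c,n+'3.png'); d[n]=c
pickle.dump(d,open('d3.pkl','wb'))
```

```text
[0.55058524 0.14825991 0.1325697 ] [-1.79996282e+02 -1.09356223e-02  1.79980049e+02] 0.023528178853428453 22.65
```

View pics/wrist3.png

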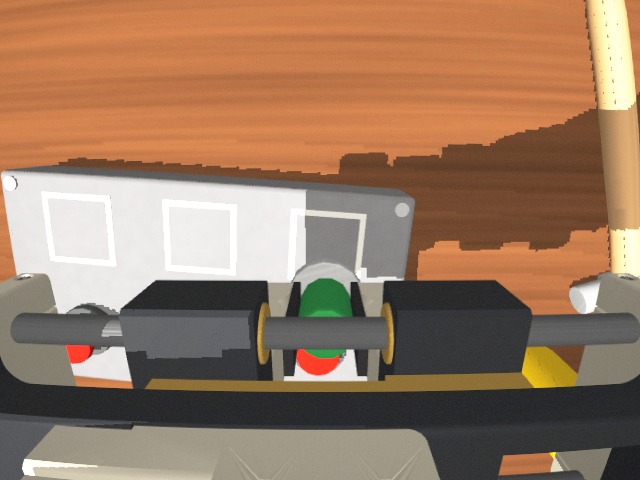

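View pics/side3.png

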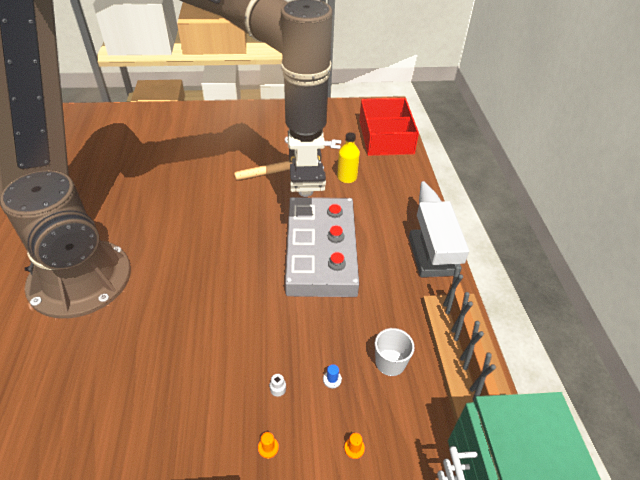

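The marker is held upright and pad 1 shows beneath it, with near-edge corners at about (291,209) and (366,215). Checking the pad centre from those.

Run:
```python
import pickle
from h import *
np.set_printoptions(precision=4,suppress=True)
d=pickle.load(open('d3.pkl','rb')); s=d['s']; c=d['wrist']
a=onz(c,(291,208.5),.05,s); b=onz(c,(366.5,214.5),.05,s); print(a,b,np.linalg.norm(a-b))
for q in [((42,191),(110,196),(115,266),(49,262)),((163,199),(237,204),(237,275),(164,271))]:
    P=np.array([onz(c,p,.05,s) for p in q]); print(P.mean(0),[round(float(np.linalg.norm(P[i]-P[i-1])),4) for i in range(4)])
y=(b-a)/np.linalg.norm(a-b); x=np.array([y[1],-y[0],0]); print('centre',(a+b)/2+.022*x, np.degrees(np.arctan2(x[1],x[0])))
# foot extents in image
cv2.imwrite('pics/w3c.png',cv2.resize(c['img'][190:390,250:410],(640,600*4//3*1)[:1]+(600,),interpolation=cv2.INTER_CUBIC)[:,:,::-1])
```

```text
[0.5196 0.1246 0.05  ] [0.5238 0.1769 0.05  ] 0.052461081208965865
[ 0.5342 -0.0315  0.05  ] [0.054, 0.0518, 0.0523, 0.0529]
[0.5408 0.059  0.05  ] [0.0536, 0.0521, 0.0524, 0.0544]
centre [0.5436 0.149  0.05  ] -4.615516587805548
```

View pics/w3c.png

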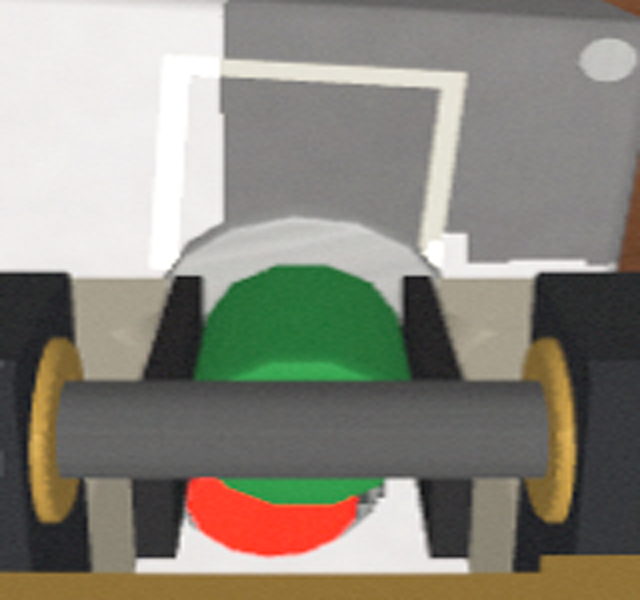

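The border square is 52 mm on the outside, so the pad centre is (0.5475, 0.149). The needed shift is -3 mm in x and +1 mm in y.

step_arm:
  commands:
    - [[3,1,5],0]
    - [[0,0,12],0]
    - [[0,0,15],0]
    - [[0,0,15],0]
    - [[0,0,10],0]
    - [[0,0,6],0]
    - [[0,0,3],0]
    - [[0,0,1],0]
    - [[0,0,0],0]
    - [[0,0,0],0]
    - [[0,0,0],0]

```text
time_s: 24.18
tcp_pos: [0.5478, 0.1502, 0.0658]
eef_rot: [180.0, 0.0, -180.0]
contact_force: [0.4, 0.8, -0.8]
gripper_width: 0.0238
```

step_arm:
  commands:
    - [[0,0,1],0]
    - [[0,0,1],0]
    - [[0,0,0],0]
    - [[0,0,0],0]

```text
time_s: 24.68
tcp_pos: [0.5477, 0.1501, 0.0635]
eef_rot: [-180.0, -0.0, -180.0]
contact_force: [0.3, 0.5, -0.8]
gripper_width: 0.0234
```

step_arm:
  commands:
    - [[0,0,0.5],0]
    - [[0,0,0.5],0]
    - [[0,0,0],0]
    - [[0,0,0],0]

```text
time_s: 25.18
tcp_pos: [0.5477, 0.1501, 0.0626]
eef_rot: [-180.0, -0.0, -180.0]
contact_force: [-0.3, 0.0, -1.4]
gripper_width: 0.0236
```

step_arm:
  commands:
    - [[0,0,0.5],0]
    - [[0,0,0],0]
    - [[0,0,0],0]

```text
time_s: 25.55
tcp_pos: [0.5478, 0.1501, 0.0625]
eef_rot: [180.0, 0.0, -180.0]
contact_force: [-3.1, 0.2, 5.6]
gripper_width: 0.0238
```

step_arm:
  commands:
    - [[0,0,0.5],0]
    - [[0,0,0],0]
    - [[0,0,0],0]

```text
time_s: 25.92
tcp_pos: [0.5478, 0.1501, 0.0624]
eef_rot: [180.0, 0.0, -179.9]
contact_force: [-4.3, -1.2, 9.9]
gripper_width: 0.0233
```

The marker is seated (contact felt at TCP z = 0.0625). I'll ease off half a millimetre, open, and retreat.

step_arm:
  commands:
    - [[0,0,-0.5],0]
    - [[0,0,0],0]

```text
time_s: 26.18
tcp_pos: [0.5478, 0.1501, 0.0624]
eef_rot: [180.0, 0.0, -179.9]
contact_force: [-3.0, 0.1, 7.3]
gripper_width: 0.0236
```

step_arm:
  commands:
    - [[0,0,0],0]
    - [[0,0,0],0]
    - [[0,0,0],0]
    - [[0,0,0],0]
    - [[0,0,0],0]
    - [[0,0,0],0]
    - [[0,0,-3],0]
    - [[0,0,-10],0]
    - [[0,0,-20],0]
    - [[0,0,-30],0]
    - [[0,0,-30],0]
    - [[0,0,-30],0]
    - [[20,0,-20],0]
    - [[30,0,-10],0]
    - [[0,0,0],0]
    - [[0,0,0],0]
  gripper: 0

```text
time_s: 28.18
tcp_pos: [0.498, 0.1502, 0.2157]
eef_rot: [180.0, 0.1, -179.9]
contact_force: [-0.5, 0.2, 0.7]
gripper_width: 0.0875
```

Run:
```python
import pickle
from h import *
np.set_printoptions(precision=4,suppress=True)
s=r.get_state(); print(s['tcp_pos'],s['eef_rot'],s['contact_force'],s['gripper_width'],s['time_s'])
d={'s':s}
for n in ['wrist','side']:
    c=cap(n); save(c,n+'4.png'); d[n]=c
pickle.dump(d,open('d4.pkl','wb'))
c=d['wrist']; h=cv2.cvtColor(c['img'],cv2.COLOR_RGB2HSV); H,S,V=[h[...,i].astype(int) for i in range(3)]
m=(((H<5)|(H>174))&(S>180)).astype(np.uint8)
n,_,st,ce=cv2.connectedComponentsWithStats(m)
for i in range(1,n):
    if st[i,4]>100: print('red',ce[i],st[i],dep(c,ce[i],s))
```

```text
[0.498  0.1502 0.2157] [ 179.9604    0.0605 -179.9362] [-0.5465  0.1589  0.6696] 0.08749098003571767 28.175
red [228.7087 357.189 ] [215 349  27  18 381] [0.6237 0.0562 0.0771]
red [317.6222 357.0362] [303 350  31  17 442] [0.6295 0.1428 0.0669]
```

View pics/wrist4.png

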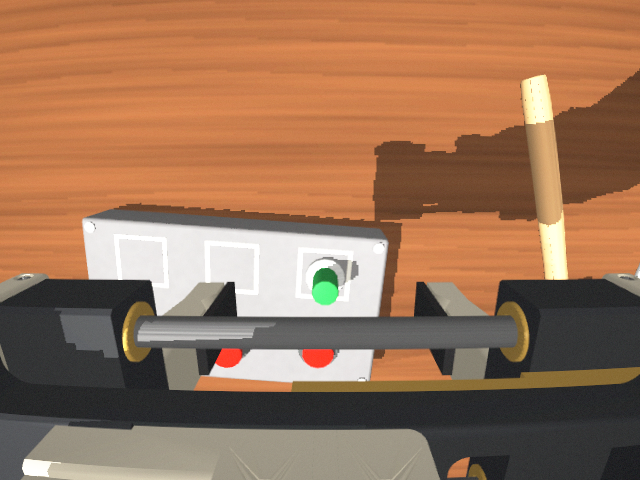

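View pics/side4.png

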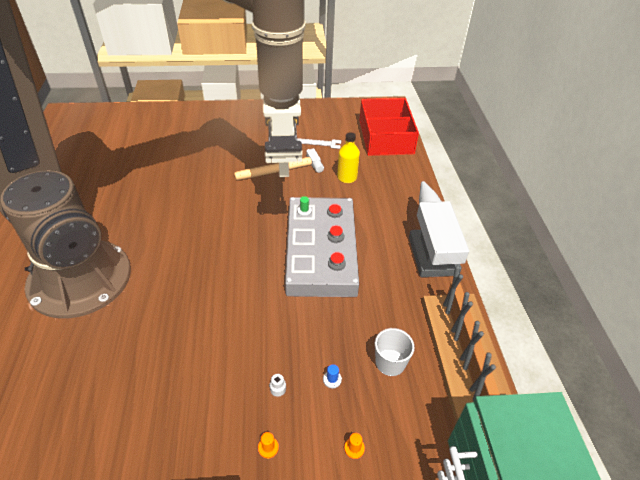

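Run:
```python
import pickle
from h import *
np.set_printoptions(precision=4,suppress=True)
d=pickle.load(open('d4.pkl','rb')); s=d['s']; c=d['wrist']
a=c['img'][235:315,280:380]; b=d['side']['img'][190:250,280:355]
cv2.imwrite('pics/c4.png',np.hstack([cv2.resize(a,(400,320),interpolation=cv2.INTER_CUBIC),cv2.resize(b,(400,320),interpolation=cv2.INTER_CUBIC)])[:,:,::-1])
print('foot',onz(c,(325,273),.058,s),'top',onz(c,(325,293),.095,s),dep(c,(325,293),s))
```

```text
foot [0.5429 0.1502 0.058 ] top [0.5472 0.1502 0.095 ] [0.5473 0.1502 0.0948]
```

View pics/c4.png

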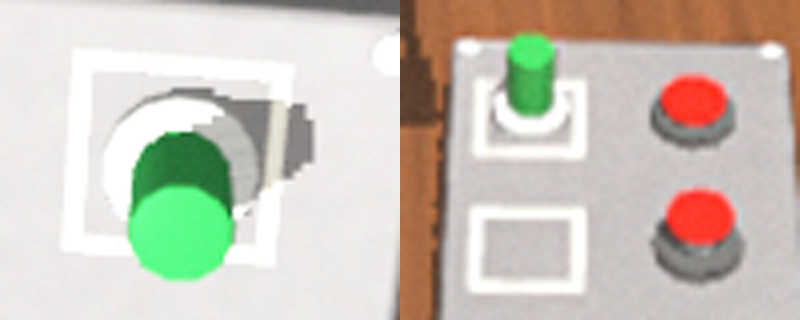

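The foot stands flat inside the white border, about 1–2 mm off its centre, and cap 1 is visibly lower. The arm is clear, so I'm handing in.

```bash
python3 -c "
from h import *
print(close_job())"
```

```text
the job is handed in; nothing more can be done
None
```

I pressed the buttons in the order 3, 2, 1, and button 1 (at the case's +y end) was the live one. The green marker now stands on the pad in front of it. I handed the job in with the robot's clock at about 28 s; no verdict came back.

- **Buttons:** Buttons 3 and 2 were soft, at about 2 N with no breakover. Button 1 broke over at about 6 N, snapped down and stayed down. Its cap reads z = 67 mm after release; cap 2 is back at 77 mm, and cap 3 read 76 mm after button 1 snapped.
- **Marker:** It stands upright with its handle top at 95 mm, as expected on the 50 mm case. Its top measures (0.547, 0.150) and the pad centre (0.5475, 0.149). My rough foot pixel gave x = 0.543; read again in an enlarged crop, the foot is about 1–2 mm off centre, well within 15 mm.
- **Surroundings:** The blue marker, socket, cup and bottle, and what is visible of the hammer and wrench, look unmoved in the last side picture; I judged this by eye. The gripper is open and clear, and the force reading is near zero.

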